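# Roll an infrared window onto the rollers of a wedge-checking stand

## Task

Set up the round optical window for its wedge check: roll it on its rim along the bench, up the ramp and into the stand until it sits upright on both rubber rollers, then gently turn it there until the red mark on its rim is at the very top, and leave it resting. Keep it on its rim all the way: do not lift or carry it, do not clamp it or press hard on it, and do not touch its two blue polished faces. Leave the other things on the bench as they are.

Things in the scene. Friction and masses are not known exactly. Their poses are not given: they have to be found in the camera images.
- window_center (a point): Centre of the loose optical window (brittle crystal): a disc 60 mm in diameter, 20 mm thick, 0.24 to 0.39 kg, standing on its grey ground rim, its two flat faces blue and polished. x axis = disc axis (level; it rolls at right angles to it); y and z turn with the disc. Centre 30 mm above whatever it rolls on (33 mm in its rest). One turn = 188 mm of rolling. Rim friction 0.32 to 0.48. It chips if pressed with over 18 N.
- window_mark (a point): Centre of the red mark on the window: a 4 mm wide line across the rim, 30 mm from the window's centre (its ends also show at the edge of both faces).
- stand: Wedge-checking stand, fixed, may stand turned. Origin on the bench under the middle between its two rollers; the window rolls in along its -y. Black base plate 110 x 82 mm. A dial gauge stands on it at x = +62 mm, 41 mm wide, 50 mm high, its stylus drawn back to x = +19 mm at 40 mm height, clear of the window. All else is lower than 26 mm.
- ramp_foot (a point): Middle of the lower edge of the white ramp, on the bench at y = +114 mm of the stand (axes as the stand's). The ramp is 42 mm wide and has side rails 6 mm high, 32 mm apart near the foot, narrowing to 23 mm from y = +72 mm on.
- ramp_top (a point): Middle of the ramp's upper edge, 15.5 mm high at y = +30 mm of the stand: the ramp is straight, 10.5 degrees steep. Rails here 23 mm apart.
- seat (a point): Where the window's centre is once it sits on both rollers: 40.7 mm up, at x = y = 0 of the stand; axes as the stand's. The rollers lie along x at y = +23 and -23 mm, axes 10.5 mm up, rubber tyres 16 mm thick (top 18.5 mm), flanges 24 mm apart. They are lightly braked (it takes 2 N at the rim to turn a seated window). Crossing the first one lifts the window's centre to 48.5 mm.
- rest: Dark parking rest, fixed: a plate 34 x 60 mm, 1.5 mm thick, with two ridges 4 mm high along its x, 14 mm apart, between which the window stands at the start. Origin under its middle.
- beaker: Clear beaker, 56 mm wide, 68 mm high, origin under its middle; a bystander.
- vial_brown: Brown glass vial with black cap, 28 mm wide, 49 mm high, origin under its middle; a bystander.
- vial_clear: Clear glass vial with white cap, 28 mm wide, 46 mm high, origin under its middle; a bystander.
- tube_a: White tapered tube standing on its blue cap, 34 mm wide, 121 mm high, origin under its middle; a bystander.

How it is judged:
By the outcome, as a careful person would: the job done as asked, in the order asked, and still so for the second after the job is handed in, with the robot touching nothing.
It also fails if it takes over 72 s, if anything falls off the work surface, if the arm or the gripper's body presses on something with over 40 N, if the wrist force passes 120 N, or if a joint passes its speed limit or range.

## Robot

A 6-joint arm with a two-finger parallel gripper is mounted at the origin on a cart in front of the work surface, level with it; the furniture and walls round the work are solid. World frame = base frame: x ahead of the robot, y to its left, z up, the work surface at z = 0. Lengths are in m, angles in rad, forces in N, time in s.
With the tool pointing down it reaches from about 0.35 to 0.925 m from the base axis. Payload 6.4 kg.
Tool frame: the origin (TCP) lies on the centre line of the jaws, within the pads' length; the fingertips stand 8 mm ahead of it and the grasp point (between the pads) lies 11 mm behind it; z points along the fingers, y is the line along which they close (so a half turn about z gives the same grasp; the last joint's range is limited). The gripper opens to 85 mm and grips with 20 to 120 N. Pads are 22 mm wide; open, the fingers measure 114 mm over their backs; the gripper's body (76 mm by 85 mm) begins 54 mm behind the grasp point. The pads swing forward as they close: fully open they stand 13 mm farther back than shut.
Start: joints at [-1.358, 0.245, 1.558, -0, 1.339, -0.174], TCP at [0.245, -0.602, 0.239] pointing down, gripper open.
Joint ranges: [-3.13, 3.13], [-1.02, 2.26], [0.13, 2.54], [-0.95, 4.09], [0.21, 2.88], [-2.74, 2.74]. Speed limits (rad/s): [2.57, 2.57, 3.14, 3.14, 3.14, 3.14].

## Interface

Orientations are given as a rotation vector (axis times angle).
In Python, from bench import readout, vision, bot, regions_of, mark_of gives the robot as it stands. The module is installed in compiled form; this text tells all that it offers.
- The arm moves only by the tool jog_arm, never from a script. Its argument "targets" is a list of rows, each a list of 7 numbers: the shift along the tool's x, y, z scaled (see below), then the turn, a rotation vector about the tool's x, y, z scaled (see below), then the opening, from -1 (shut) to 1 (fully open). In form: [[x, y, z, wx, wy, wz, gripper], ...]. A call has 1 to 8 rows; each row shifts and turns the commanded pose from where the row before left it, along the tool's axes as they then stand; what a row does not reach is not made up. The controller multiplies each number of a shift by 1 m and each number of a turn by pi/2 rad. A row lasts 1/8 s, in which the tool goes at most 62.5 mm and 10.7 degrees, less where a joint would pass 70% of its speed; a pose out of reach is approached as far as the arm can. A call with a number of a shift or a turn outside -1 to 1 is refused whole. A call with a gripper value outside its range is refused whole. The fingers move at their own pace and stop on an object; "grip_force" is the grip in N (left out, the last holds). Time passes only in rows, so rows that do not move let the fingers close. It gives the time, the measured TCP pose, the force, the opening and the grip force at its end, in the units of the state.
- readout.sense(): the state, without advancing time (a new reading comes with each control period).
- vision.read_camera(name): name is "scene" or "top" or "wrist"; returns a dict with "color" (400x640x3 uint8, red, green, blue), "z_map" (400x640 float32, m along the optical axis (not along the pixel's ray), 0 where there is no reading), "camera_matrix" (3x3 intrinsics, pixels), "k1" (the pictures are not rectified: a ray, as slopes to the right and down, at radius r is drawn at 1 + k1 r^2 times it, then the intrinsics apply), "world_from_camera" (4x4, takes a point from camera to world coordinates). Camera axes: x right, y up, looking along -z (the intrinsics and any distortion apply to the point x, -y, -z); pixel columns grow to the right and rows downward; lengths in m; the calibration is good to about 2 mm. A picture is of the moment at which its call begins.
- bot.close_job(): hands the job in; it is judged then, once.
Trained networks look in a picture, given as the dict that the camera call returned (one of the last four; its "shot" number tells which), for a name from the list of things; names that differ only in an ending like _2 or _b are one class to them, and where a whole thing is asked for, a point or a joint stands for the part that bears it (a point fixed in the world has none). Each returns a list of dicts, best first, with "conf" (0 to 1); they miss things now and then, are a little off and sometimes report something else, mostly with a low value. They report only what shows in the picture. A call takes as long as a camera call.
- regions_of(picture, query): "mask" (400x640 bool, what is visible of it) and "rect" ([centre column, centre row, width, height] in pixels, round what is visible of it).
- mark_of(picture, query): "position" ([column, row] in pixels: a listed point, or the origin of a listed thing).
The state is a dict: "clock": time; "joint_pos": joint angles; "joint_vel": joint speeds; "joint_torque": joint torques, N m; "tool_pos": TCP position; "tool_rot": TCP orientation; "force": force on the tool from outside, world axes, zero at the start; "torque": the same for the moment, N m; "opening": finger opening in m; "grasp_force": force on a finger pad.
Only numpy, scipy, OpenCV 4.12 (cv2) and the standard library are available. Lean on these libraries where they do the work, as an engineer would, in place of code of your own. Each camera call takes 0.05 s, during which the arm holds its last target. There are 200 camera calls.

## Working session

There is one attempt and no reset: what is moved stays moved. The work goes in short steps, Python scripts to look and compute and a tool call to move; the robot and the scene stay as the last step left them, time stands still between calls to the robot, and variables do not carry over. Pictures are saved under pics/ and viewed, at most 10 in all, crops included, and the job is handed in when it is done.

Besides the shell and the picture viewer there is one more tool, called after "Request:" in YAML: its name, and indented under it one key for each argument. jog_arm: Moves the arm, as the interface text tells. Its arguments: {"type":"object","properties":{"targets":{"type":"array","items":{"type":"array","items":{"type":"number","minimum":-1,"maximum":1}}},"grip_force":{"type":"number"}},"required":["targets"]}

```bash
mkdir -p pics
cat > h.py <<'E'
import numpy as np, cv2
from bench import readout, vision, bot, regions_of, mark_of
from scipy.spatial.transform import Rotation as R
def ray(p,uv):
    K=p["camera_matrix"];k=p["k1"]
    d=np.array([(uv[0]-K[0,2])/K[0,0],(uv[1]-K[1,2])/K[1,1]]);s=d.copy()
    for _ in range(20): s=d/(1+k*(s@s))
    T=p["world_from_camera"]
    return T[:3,3],T[:3,:3]@np.array([s[0],-s[1],-1])
def atz(p,uv,z):
    o,d=ray(p,uv);return o+d*(z-o[2])/d[2]
def atd(p,uv):
    o,d=ray(p,uv);return o+d*p["z_map"][int(round(uv[1])),int(round(uv[0]))]
def proj(p,X):
    T=p["world_from_camera"];c=T[:3,:3].T@(np.asarray(X)-T[:3,3])
    s=np.array([c[0],-c[1]])/-c[2];s=s*(1+p["k1"]*(s@s));K=p["camera_matrix"]
    return np.array([K[0,0]*s[0]+K[0,2],K[1,1]*s[1]+K[1,2]])
def save(p,n,crop=None,f=1):
    im=p["color"][:,:,::-1]
    if crop: im=im[crop[1]:crop[3],crop[0]:crop[2]]
    cv2.imwrite("pics/"+n,cv2.resize(im,None,fx=f,fy=f,interpolation=cv2.INTER_CUBIC))
E
python3 - <<'E'
from h import *
Z=dict(window_center=.033,window_mark=.06,stand=0,ramp_foot=0,ramp_top=.0155,seat=.0407,rest=0,beaker=0,vial_brown=0,vial_clear=0,tube_a=0)
for c in ("scene","top"):
    p=vision.read_camera(c);save(p,c+"0.png")
    print(c,p["world_from_camera"].round(3).tolist())
    for q,z in Z.items():
        for m in mark_of(p,q)[:2]:print(q,round(m["conf"],2),np.round(m["position"],1),atz(p,m["position"],z).round(4))
print(readout.sense())
E
```

```text
scene [[0.652, 0.326, -0.685, -0.162], [-0.758, 0.263, -0.597, -0.655], [-0.015, 0.908, 0.418, 0.505], [0.0, 0.0, 0.0, 1.0]]
window_center 0.6 [230.6 192.3] [0.4937 0.186  0.033 ]
window_mark 0.8 [235.6 209.6] [0.4052 0.0613 0.06  ]
stand 0.57 [344.9 256.7] [ 0.4804 -0.1702  0.    ]
ramp_foot 0.58 [300.4 244.4] [ 0.4599 -0.0705  0.    ]
ramp_top 0.57 [336.  250.7] [ 0.4671 -0.1584  0.0155]
seat 0.89 [350.6 241.3] [ 0.4792 -0.1843  0.0407]
rest 0.61 [233.3 208. ] [0.4838 0.1689 0.    ]
beaker 0.98 [240.1 180.7] [0.6058 0.2838 0.    ]
beaker 0.58 [348.5 238.9] [ 0.5406 -0.1336  0.    ]
vial_brown 0.79 [283.3 192.6] [0.6234 0.1375 0.    ]
vial_clear 0.77 [302.9 202.3] [0.6124 0.0601 0.    ]
tube_a 0.68 [445.8 269.1] [ 0.5657 -0.3432  0.    ]
top [[0.021, 0.991, -0.134, 0.402], [-1.0, 0.021, -0.0, -0.038], [0.003, 0.134, 0.991, 1.179], [0.0, 0.0, 0.0, 1.0]]
window_center 0.57 [231.5 223.9] [0.496  0.1746 0.033 ]
window_mark 0.71 [237.6 229.2] [0.4825 0.1557 0.06  ]
stand 0.8 [386.2 236.6] [ 0.477  -0.1753  0.    ]
ramp_foot 0.59 [338.3 237.7] [ 0.4723 -0.0655  0.    ]
ramp_foot 0.38 [229
[... 469 characters left out ...]
.1465  0.    ]
{'clock': 1.2, 'joint_pos': array([-1.35809980e+00,  2.45111829e-01,  1.55779272e+00,  2.67605550e-05,
        1.33870889e+00, -1.74134050e-01]), 'joint_vel': array([ 0.00028885, -0.00197408,  0.00046813, -0.00093524, -0.00030877,
        0.00045478]), 'joint_torque': array([-4.93676089e-04, -4.29518974e+01, -3.26419294e+01, -1.97332115e-04,
        3.79543899e-04,  4.47264071e-06]), 'tool_pos': array([ 0.2452095 , -0.60198722,  0.2392866 ]), 'tool_rot': array([-3.08299392e+00, -6.03837012e-01, -4.02707222e-05]), 'force': array([-0.17593897,  0.33915461,  0.75061534]), 'torque': array([-0.00227193, -0.02306427, -0.03459093]), 'grasp_force': 0.0, 'opening': 0.08551389132088207}
```

Run:
```python
from h import *
a=vision.read_camera("scene");b=vision.read_camera("top")
save(a,"s1.png",(190,150,430,310),3.2);save(b,"t1.png",(200,150,440,310),3.2)
```

```text
(no output)
```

View pics/s1.png

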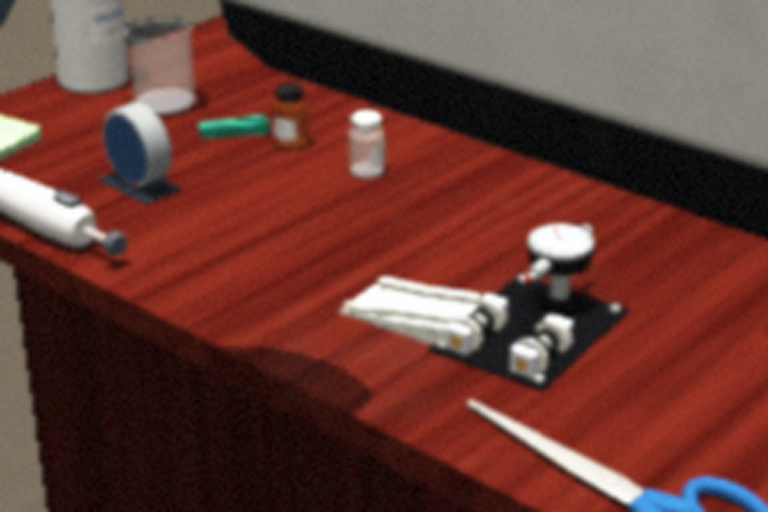

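View pics/t1.png

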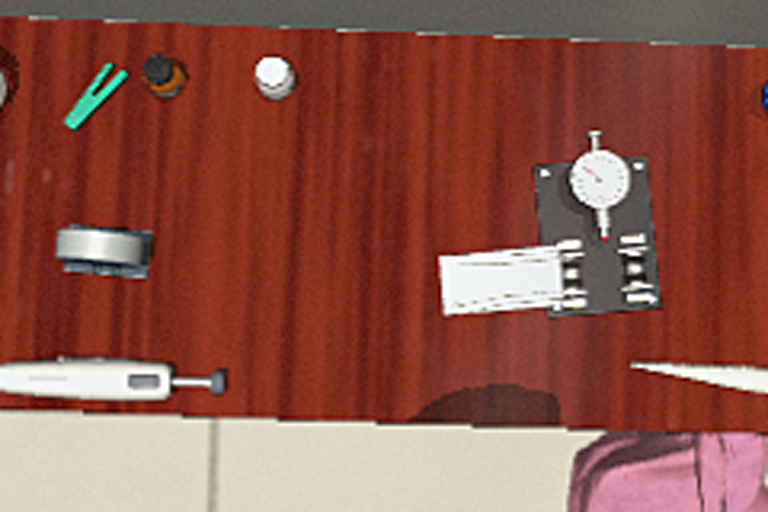

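The scene picture shows the window at the left (crop 140,145) on its dark rest, and the ramp and stand at centre right (crop 340–620, 230–380). In the top view the ramp runs from crop (440,285) to (565,275), so the stand is turned only a few degrees. Next: a closer look with the wrist camera.

```bash
cat >> h.py <<'E'
def down(yaw):  # tool down, tool x at angle yaw, tool y ~ world -y
    c,s=np.cos(yaw),np.sin(yaw);return R.from_matrix([[c,s,0],[s,-c,0],[0,0,-1]])
def plan(pos,yaw,n):  # total shift / turn split in n equal rows, tool axes
    s=readout.sense();r0=R.from_rotvec(s["tool_rot"]);rt=down(yaw)
    d=(r0.inv()*rt).as_rotvec()/n;p=s["tool_pos"].copy();stp=(np.array(pos)-p)/n;r=r0
    for i in range(n):
        print(np.r_[r.inv().apply(stp),d/(np.pi/2)].round(4).tolist());r=r*R.from_rotvec(d)
def yawof(s): 
    m=R.from_rotvec(s["tool_rot"]).as_matrix();return np.arctan2(m[1,0],m[0,0])
E
python3 - <<'E'
from h import *
p=vision.read_camera("wrist");s=readout.sense();r=R.from_rotvec(s["tool_rot"])
T=p["world_from_camera"];print("cam in tool",r.inv().apply(T[:3,3]-s["tool_pos"]).round(3),(r.inv().as_matrix()@T[:3,:3]).round(2).tolist(),p["camera_matrix"][0,0])
p=vision.read_camera("scene")
m=regions_of(p,"window_center")[0];print(m["conf"],m["rect"])
P=p["color"].astype(int);ys,xs=np.nonzero(m["mask"]);
X=np.array([atd(p,(x,y)) for x,y in zip(xs,ys) if P[y,x,2]>P[y,x,0]+25 and p["z_map"][y,x]>0])
if len(X)>10:
    c=np.median(X,0);u,S,v=np.linalg.svd(X-c);print(len(X),c,v[2],S)
plan([.40,-.10,.26],.07,8)
E
```

```text
cam in tool [ 0.08  -0.    -0.134] [[-0.0, 0.95, 0.32], [1.0, 0.0, 0.0], [0.0, 0.32, -0.95]] 340.0504076627316
0.63 [230.9, 194.6, 20.7, 21.9]
166 [0.47898325 0.17517107 0.0307146 ] [-0.99649725  0.08347439 -0.00502586] [0.16017134 0.15306558 0.01430588]
[0.0416, -0.0508, -0.0026, -0.0, -0.0, 0.0252]
[0.0395, -0.0524, -0.0026, -0.0, -0.0, 0.0252]
[0.0374, -0.0539, -0.0026, -0.0, -0.0, 0.0252]
[0.0353, -0.0554, -0.0026, -0.0, -0.0, 0.0252]
[0.0331, -0.0567, -0.0026, -0.0, -0.0, 0.0252]
[0.0308, -0.058, -0.0026, -0.0, -0.0, 0.0252]
[0.0285, -0.0592, -0.0026, -0.0, -0.0, 0.0252]
[0.0261, -0.0603, -0.0026, -0.0, -0.0, 0.0252]
```

Run:
```python
from h import *
plan([.50,-.10,.17],.05,9)
```

```text
[0.0473, -0.041, 0.0077, -0.0, -0.0, 0.0238]
[0.0457, -0.0427, 0.0077, -0.0, -0.0, 0.0238]
[0.0441, -0.0444, 0.0077, -0.0, -0.0, 0.0238]
[0.0424, -0.046, 0.0077, -0.0, -0.0, 0.0238]
[0.0406, -0.0476, 0.0077, -0.0, -0.0, 0.0238]
[0.0388, -0.049, 0.0077, -0.0, -0.0, 0.0238]
[0.0369, -0.0505, 0.0077, -0.0, -0.0, 0.0238]
[0.035, -0.0518, 0.0077, -0.0, -0.0, 0.0238]
[0.0331, -0.0531, 0.0077, -0.0, -0.0, 0.0238]
```

Request:
jog_arm:
  targets:
    - [0.047, -0.041, 0, 0, 0, 0.027, 1]
    - [0.046, -0.043, 0.01, 0, 0, 0.027, 1]
    - [0.044, -0.045, 0.01, 0, 0, 0.027, 1]
    - [0.042, -0.046, 0.01, 0, 0, 0.027, 1]
    - [0.04, -0.048, 0.01, 0, 0, 0.027, 1]
    - [0.038, -0.05, 0.01, 0, 0, 0.027, 1]
    - [0.036, -0.051, 0.01, 0, 0, 0.027, 1]
    - [0.034, -0.053, 0.01, 0, 0, 0.025, 1]

```text
clock: 2.45
tool_pos: [0.4726, -0.1608, 0.1705]
tool_rot: [3.14, 0.077, 0.002]
force: [0.5, -0.4, -0.0]
opening: 0.0854
grasp_force: 0.0
```

Request:
jog_arm:
  targets:
    - [0.033, -0.053, 0, 0, 0, 0, 1]
    - [0, 0, 0, 0, 0, 0, 1]
    - [0, 0, 0, 0, 0, 0, 1]

```text
clock: 2.82
tool_pos: [0.5021, -0.1081, 0.1705]
tool_rot: [3.14, 0.081, 0.0]
force: [0.3, 0.0, 0.1]
opening: 0.0854
grasp_force: 0.0
```

Run:
```python
from h import *
p=vision.read_camera("wrist");save(p,"w1.png")
Z=dict(window_center=.033,window_mark=.06,stand=0,ramp_foot=0,ramp_top=.0155,seat=.0407,rest=0)
for q,z in Z.items():
    for m in mark_of(p,q)[:2]:print(q,round(m["conf"],2),np.round(m["position"],1),atz(p,m["position"],z).round(4))
s=readout.sense();print(s["tool_pos"],yawof(s),s["clock"])
```

```text
window_center 0.64 [  2. 190.] [0.4865 0.1752 0.033 ]
window_mark 0.73 [ 32.1 181.2] [0.5046 0.1178 0.06  ]
stand 0.56 [389.2 200.8] [ 0.4829 -0.1775  0.    ]
stand 0.45 [267.5 207.8] [ 0.4701 -0.0622  0.    ]
ramp_foot 0.57 [263.7 212.4] [ 0.4652 -0.0586  0.    ]
ramp_top 0.79 [359.7 209.5] [ 0.4783 -0.1479  0.0155]
ramp_top 0.3 [125.7  40.5] [0.6131 0.0521 0.0155]
seat 0.9 [397.6 220.2] [ 0.4794 -0.1768  0.0407]
rest 0.7 [ 30.2 177. ] [0.4899 0.1733 0.    ]
[ 0.5019078  -0.10866096  0.17042248] 0.049308701119213025 3.225
```

View pics/w1.png

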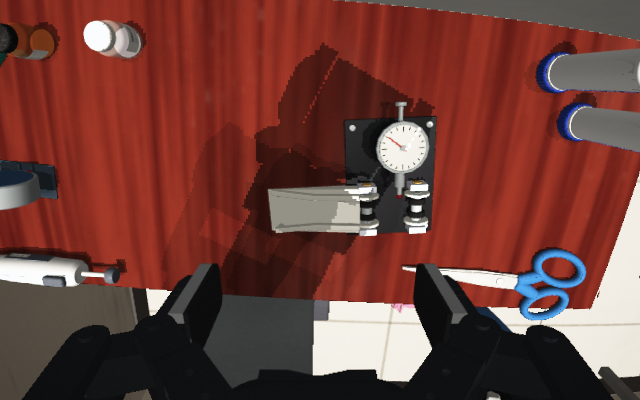

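The wrist picture shows the ramp foot edge from (270,189) to (273,232) and the rollers at about (368,209) and (416,208), with the window at the left edge near (5,190).

Run:
```python
from h import *
p=vision.read_camera("wrist");save(p,"w2.png",(255,170,445,245),4.2)
for n,uv,z in [("footA",(270,189),0),("footB",(273,232),0),("r1",(368.5,209),.0185),("r2",(416,208),.0185),("plateTL",(345,121),.004),("plateTR",(436,116.5),.004),("plateBR",(433,232),.004)]:
    print(n,atz(p,uv,z).round(4),atd(p,uv).round(4))
m=regions_of(p,"window_center")
print(m[0]["conf"],m[0]["rect"])
```

```text
footA [ 0.4888 -0.065   0.    ] [ 0.4891 -0.0651  0.0009]
footB [ 0.4451 -0.0681  0.    ] [ 0.4448 -0.068  -0.0007]
r1 [ 0.48   -0.1558  0.0185] [ 0.4789 -0.1564  0.0153]
r2 [ 0.483  -0.1986  0.0185] [ 0.4817 -0.1999  0.0148]
plateTL [ 0.555  -0.1303  0.004 ] [ 0.5548 -0.1305  0.0018]
plateTR [ 0.5633 -0.2096  0.004 ] [ 0.563  -0.2112 -0.0006]
plateBR [ 0.4541 -0.2237  0.004 ] [ 0.4527 -0.225   0.0007]
0.76 [21.8, 188.9, 42.1, 42.1]
```

View pics/w2.png

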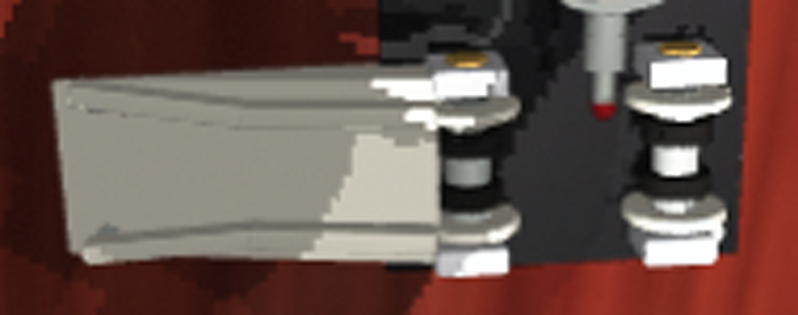

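Run:
```python
from h import *
plan([.495,.16,.15],-.08,6)
```

```text
[0.0011, -0.0447, 0.0034, 0.0, -0.0, 0.0138]
[0.0001, -0.0447, 0.0034, 0.0, -0.0, 0.0138]
[-0.0009, -0.0447, 0.0034, 0.0, -0.0, 0.0138]
[-0.0018, -0.0447, 0.0034, 0.0, -0.0, 0.0138]
[-0.0028, -0.0447, 0.0034, 0.0, -0.0, 0.0138]
[-0.0038, -0.0446, 0.0034, 0.0, -0.0, 0.0138]
```

Request:
jog_arm:
  targets:
    - [0.001, -0.045, 0.003, 0, 0, 0.014, 1]
    - [0, -0.045, 0.003, 0, 0, 0.014, 1]
    - [-0.001, -0.045, 0.003, 0, 0, 0.014, 1]
    - [-0.002, -0.045, 0.004, 0, 0, 0.014, 1]
    - [-0.003, -0.045, 0.004, 0, 0, 0.014, 1]
    - [-0.004, -0.045, 0.004, 0, 0, 0.014, 1]
    - [0, 0, 0, 0, 0, 0, 1]

```text
clock: 4.2
tool_pos: [0.4936, 0.1644, 0.149]
tool_rot: [-3.139, 0.121, 0.001]
force: [-0.1, -0.8, 0.1]
opening: 0.0856
grasp_force: 0.0
```

Run:
```python
from h import *
p=vision.read_camera("wrist");q=vision.read_camera("scene")
a=p["color"][80:280,200:440,::-1];b=q["color"][165:225,205:265,::-1]
im=np.hstack([cv2.resize(a,(480,400),interpolation=2),cv2.resize(b,(320,320),interpolation=2)[:,:].copy() if 0 else cv2.copyMakeBorder(cv2.resize(b,(320,320),interpolation=2),0,80,0,0,0)])
cv2.imwrite("pics/w3.png",im)
for n,c in(("w",p),("s",q)):
  for k,z in (("window_center",.033),("window_mark",.06),("rest",0)):
    for m in mark_of(c,k)[:2]:print(n,k,round(m["conf"],2),np.round(m["position"],1),atz(c,m["position"],z).round(4),atd(c,m["position"]).round(4))
s=readout.sense();print(s["tool_pos"],yawof(s),s["clock"])
m=regions_of(p,"window_center")[0]["mask"];ys,xs=np.nonzero(m)
X=np.array([atd(p,(x,y)) for x,y in zip(xs,ys)]);C=p["color"][ys,xs].astype(int)
t=X[X[:,2]>.058];print("top",len(t),t.mean(0),np.ptp(t,0),X[:,2].max())
f=X[(C[:,2]>C[:,0]+25)];c=np.median(f,0);f=f[np.linalg.norm(f-c,axis=1)<.035];c=f.mean(0);u,S,v=np.linalg.svd(f-c);print("face",len(f),c,v[2],S)
h,w=cv2.minAreaRect(t[:,:2].astype(np.float32)*1000)[0:2];print(cv2.minAreaRect(t[:,:2].astype(np.float32)*1000))
```

```text
w window_center 0.57 [304.9 204.8] [0.4867 0.1745 0.033 ] [0.4968 0.1726 0.0621]
w window_mark 0.81 [311.5 193.9] [0.5037 0.1675 0.06  ] [0.4975 0.1683 0.0404]
w rest 0.73 [303.5 190.9] [0.4882 0.1767 0.    ] [0.498  0.1746 0.0326]
s window_center 0.47 [283.5 194.1] [0.5662 0.0793 0.033 ] [0.6119 0.1254 0.0034]
s window_mark 0.77 [235.9 209.9] [0.4047 0.0597 0.06  ] [ 4.812e-01  1.564e-01 -2.000e-04]
s rest 0.67 [230.4 194.7] [0.5295 0.2337 0.    ] [0.48   0.1701 0.0361]
s rest 0.46 [232.5 208.6] [0.4805 0.1679 0.    ] [0.477  0.1634 0.0028]
[0.49452737 0.16141235 0.14952488] -0.08274675160936017 4.6
top 8 [0.57353217 0.15796518 0.28335605] [0. 0. 0.] 0.2833560490484479
face 0 [nan nan nan] [0. 0. 1.] []
((573.5321655273438, 157.96517944335938), (0.0, 0.0), 0.0)
  return _methods._mean(a, axis=axis, dtype=dtype,
  ret = um.true_divide(
<stdin>:13: RuntimeWarning: Mean of empty slice.
```

View pics/w3.png

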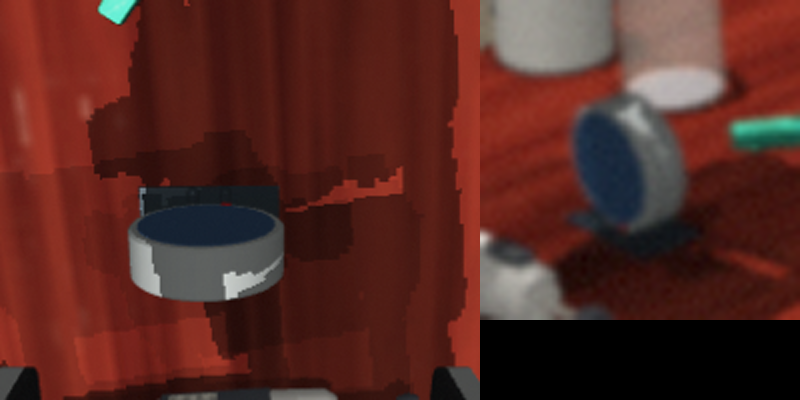

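The wrist crop shows the window from (130,205) to (283,300), parallel to the tool. The red mark is hidden on the lower rim for now.

Run:
```python
from h import *
p=vision.read_camera("wrist")
for uv in [(303,203),(303,229.5)]: print(atz(p,uv,.0632).round(4),atd(p,uv).round(4))
for x in range(262,346,4):
    print(x,[round(float(v),3) for v in atd(p,(x,215))],end=' ')
# score disc model over yaw/x/y by silhouette
g=p["color"].astype(int);sat=g[:,:,0]-g[:,:,2]
mask=(sat<12);mask[:180]=0;mask[240:]=0;mask[:,:240]=0;mask[:,370:]=0
best=[]
th=np.linspace(0,2*np.pi,60)
for yaw in np.arange(-.16,.04,.02):
  ax=np.array([np.cos(yaw),np.sin(yaw),0]);ay=np.array([-ax[1],ax[0],0])
  for cx in np.arange(.482,.497,.001):
    for cy in np.arange(.168,.181,.001):
      c=np.array([cx,cy,.0332])
      pts=np.array([proj(p,c+s*.01*ax+.03*(np.cos(t)*ay+np.sin(t)*np.array([0,0,1]))) for s in(-1,1) for t in th[::3]])
      h=cv2.convexHull((pts*16).astype(np.int32))
      im=np.zeros(mask.shape,np.uint8);cv2.fillConvexPoly(im,h,1,shift=4)
      # only below row 203 (avoid dark rest)
      a=im[204:240].astype(bool);b=mask[204:240];best.append(((a&b).sum()/(a|b).sum(),yaw,cx,cy))
best.sort();print();[print(np.round(b,3)) for b in best[-6:]]
```

```text
[0.4994 0.1708 0.0632] [0.4977 0.1712 0.0582]
[0.4798 0.1727 0.0632] [0.4802 0.1726 0.0641]
262 [0.486, 0.204, 0.044] 266 [0.488, 0.2, 0.051] 270 [0.49, 0.196, 0.055] 274 [0.49, 0.193, 0.057] 278 [0.491, 0.189, 0.06] 282 [0.491, 0.187, 0.061] 286 [0.491, 0.184, 0.062] 290 [0.491, 0.181, 0.063] 294 [0.491, 0.178, 0.063] 298 [0.491, 0.175, 0.063] 302 [0.491, 0.172, 0.063] 306 [0.49, 0.17, 0.061] 310 [0.49, 0.167, 0.062] 314 [0.489, 0.164, 0.06] 318 [0.488, 0.161, 0.059] 322 [0.487, 0.159, 0.057] 326 [0.486, 0.156, 0.055] 330 [0.485, 0.153, 0.053] 334 [0.483, 0.15, 0.047] 338 [0.464, 0.145, -0.002] 342 [0.464, 0.142, 0.001] 
[ 0.965 -0.04   0.489  0.175]
[ 0.966 -0.06   0.489  0.175]
[ 0.971 -0.12   0.489  0.176]
[ 0.979 -0.1    0.489  0.176]
[ 0.982 -0.06   0.489  0.176]
[ 0.983 -0.08   0.489  0.176]
```

Run:
```python
from h import *
s=readout.sense();print(s["tool_pos"],yawof(s),s["clock"])
plan([.489,.1755,.150],-.08,1);plan([.489,.1755,.0255],-.08,4)
```

```text
[0.49443598 0.16165808 0.14944813] -0.0824022917766082 4.7
[-0.0066, -0.0133, -0.0006, -0.0, -0.0001, -0.0015]
[-0.0016, -0.0033, 0.031, -0.0, -0.0, -0.0004]
[-0.0016, -0.0033, 0.031, -0.0, -0.0, -0.0004]
[-0.0016, -0.0033, 0.031, -0.0, -0.0, -0.0004]
[-0.0016, -0.0033, 0.031, -0.0, -0.0, -0.0004]
```

Request:
jog_arm:
  targets:
    - [-0.0065, -0.0133, 0, 0, 0, 0, 1]
    - [0, 0, 0, 0, 0, 0, 1]
    - [0, 0, 0.03, 0, 0, 0, 1]
    - [0, 0, 0.03, 0, 0, 0, 1]
    - [0, 0, 0.03, 0, 0, 0, 1]
    - [0, 0, 0.034, 0, 0, 0, 1]
    - [0, 0, 0, 0, 0, 0, 1]

```text
clock: 5.58
tool_pos: [0.4864, 0.1759, 0.023]
tool_rot: [3.138, -0.127, -0.01]
force: [0.3, -0.2, 0.7]
opening: 0.0853
grasp_force: 0.0
```

Run:
```python
from h import *
p=vision.read_camera("wrist");save(p,"w4.png",(120,150,520,400),1.8)
s=readout.sense();print(s["tool_pos"],yawof(s),s["clock"],s["opening"])
c=np.array([.489,.1755,.0632])
for t in (-10,10):print(proj(p,c+np.array([t/1000,0,0])))
```

```text
[0.48810373 0.17611833 0.02484826] -0.08087568562535523 5.625 0.08523351849289396
[319.77120479 352.39320429]
[314.95210463 304.98582226]
```

View pics/w4.png

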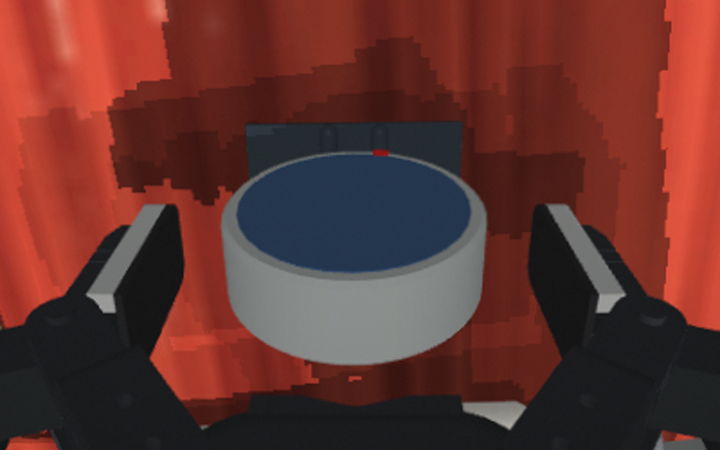

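The window stands between the open pads with equal gaps. The red mark shows at crop (380,153), near the bottom of the far face's edge.

```bash
cat >> h.py <<'E'
def markphi(p,c,yaw,side=+1):
    """angle of red mark seen on +x face edge; phi from top, positive toward stand -y (rolling fwd)"""
    g=p["color"].astype(int);m=(g[:,:,0]>g[:,:,1]+70)&(g[:,:,0]>g[:,:,2]+70)
    ax=np.array([np.cos(yaw),np.sin(yaw),0]);f=np.array([ax[1],-ax[0],0])
    out=[]
    for t in np.radians(np.arange(0,360,1.)):
        q=proj(p,c+side*.01*ax+.0293*(np.cos(t)*np.array([0,0,1])+np.sin(t)*f));out.append(q)
    return np.array(out)
E
python3 - <<'E'
from h import *
p=vision.read_camera("wrist")
for uv in [(200,266),(215,266),(220,275),(424,268),(436,268),(416,275),(170,315)]:print(uv,atd(p,uv).round(4),p["color"][uv[1],uv[0]])
q=markphi(p,np.array([.489,.1755,.0332]),-.08)
d=np.linalg.norm(q-[331.1,235],axis=1);print(np.argmin(d),d.min(),q[[0,90,180,270]])
E
```

```text
(200, 266) [0.5021 0.2235 0.0359] [115 116 115]
(215, 266) [0.5008 0.2178 0.0343] [22 22 22]
(220, 275) [4.767e-01 2.294e-01 2.000e-04] [113  43  35]
(424, 268) [0.4947 0.1317 0.0377] [25 24 26]
(436, 268) [0.4943 0.1267 0.0377] [118 119 118]
(416, 275) [0.4875 0.133  0.0311] [22 22 23]
(170, 315) [0.5014 0.2237 0.0671] [110 111 110]
167 1.6792769700880874 [[318.34389685 304.0055044 ]
 [388.17734721 261.19746109]
 [317.94738789 232.73480994]
 [248.02981015 261.46155519]]
```

Request:
jog_arm:
  targets:
    - [0.0005, 0, 0, 0, 0, 0, 0.55]
    - [0, 0, 0, 0, 0, 0, 0.55]
    - [0, 0, 0, 0, 0, 0, 0.55]
    - [0, 0.005, 0, 0, 0, 0, 0.55]
    - [0, 0.005, 0, 0, 0, 0, 0.55]
    - [0, 0.005, 0, 0, 0, 0, 0.55]
    - [0, 0.005, 0, 0, 0, 0, 0.55]
    - [0, 0.005, 0, 0, 0, 0, 0.55]
  grip_force: 20

```text
clock: 6.68
tool_pos: [0.4873, 0.1507, 0.0253]
tool_rot: [-3.139, 0.128, 0.0]
force: [0.0, -0.1, 0.2]
opening: 0.0664
grasp_force: 0.0
```

Run:
```python
from h import *
p=vision.read_camera("wrist");save(p,"w5.png",(120,150,520,400),1.8)
s=readout.sense();print(s["tool_pos"],yawof(s),s["clock"],s["opening"],s["force"],s["grasp_force"])
```

```text
[0.48727682 0.15026568 0.02532637] -0.08177061756638261 6.725 0.06641298001793322 [ 0.06608809 -0.60025643  0.09088349] 0.0
```

View pics/w5.png

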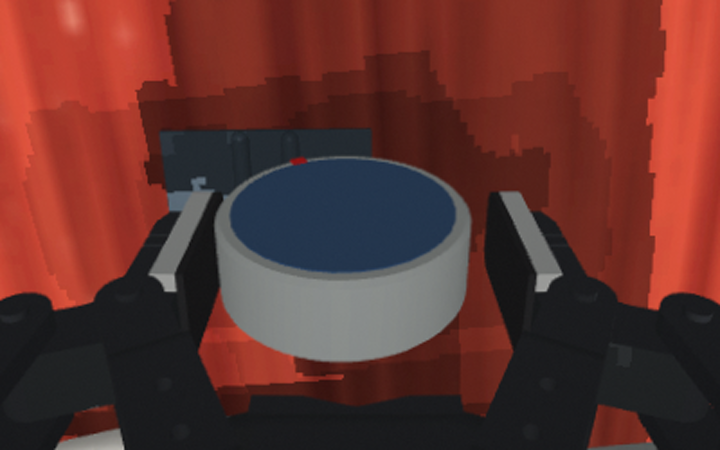

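The window rolled off the rest without trouble; the mark now shows at crop (300,160).

Request:
jog_arm:
  targets:
    - [0, 0.008, 0, 0, 0, 0.01, 0.55]
    - [0, 0.01, 0, 0, 0, 0.012, 0.55]
    - [0, 0.01, 0, 0, 0, 0.01, 0.55]
    - [0, 0.01, 0.001, 0, 0, 0, 0.55]
    - [0, 0.01, 0.001, 0, 0, 0, 0.55]
    - [0, 0.01, 0.001, 0, 0, 0, 0.55]
    - [0, 0.01, 0, 0, 0, 0, 0.55]
    - [0, 0.01, 0, 0, 0, 0, 0.55]

```text
clock: 7.72
tool_pos: [0.4779, 0.073, 0.0224]
tool_rot: [3.135, -0.206, -0.0]
force: [0.6, 0.5, 0.4]
opening: 0.0661
grasp_force: 0.1
```

Request:
jog_arm:
  targets:
    - [0, 0.01, 0, 0, 0, 0, 0.55]
    - [0, 0.01, 0, 0, 0, 0, 0.55]
    - [0, 0.01, 0, 0, 0, 0, 0.55]
    - [0, 0.01, 0, 0, 0, 0, 0.55]
    - [0, 0.01, 0, 0, 0, 0, 0.55]
    - [0, 0.007, 0, 0, 0, 0, 0.55]

```text
clock: 8.48
tool_pos: [0.4704, 0.0165, 0.0224]
tool_rot: [3.135, -0.207, -0.0]
force: [0.8, 0.5, 0.3]
opening: 0.0664
grasp_force: 0.0
```

Run:
```python
from h import *
p=vision.read_camera("wrist");save(p,"w6.png",(120,150,520,400),1.8)
s=readout.sense();print(s["tool_pos"],yawof(s),s["clock"],s["opening"],s["force"],s["grasp_force"])
```

```text
[0.47045401 0.01605727 0.02238241] -0.1322411097575763 8.525 0.06607936690463537 [ 0.33698251  0.00870054 -0.19285353] 0.0
```

View pics/w6.png

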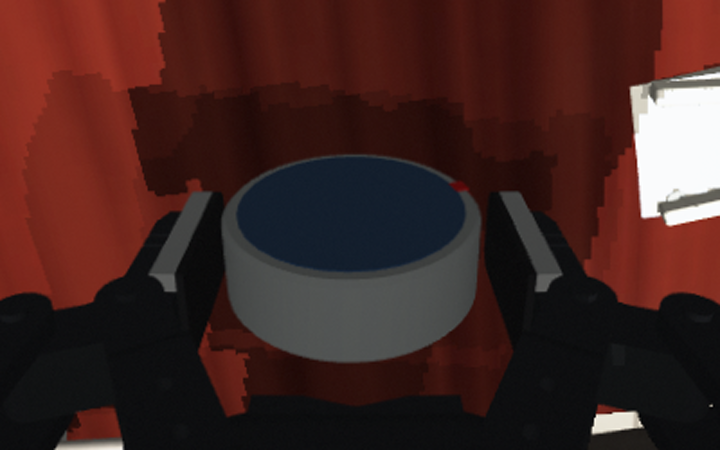

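The window is standing true between the pads, with the ramp foot in view at the right, crop (640,85)–(650,215).

Request:
jog_arm:
  targets:
    - [0, 0.01, 0, 0, 0, 0.012, 0.55]
    - [0, 0.01, 0, 0, 0, 0, 0.52]
    - [0, 0.01, 0, 0, 0, 0, 0.49]
    - [0, 0.01, 0, 0, 0, 0, 0.46]
    - [0, 0, 0, 0, 0, 0, 0.46]
    - [0, 0, 0, 0, 0, -0.055, 0.46]
    - [0, 0, 0, 0, 0, -0.055, 0.46]
    - [0, 0, 0, 0, 0, -0.056, 0.46]

```text
clock: 9.52
tool_pos: [0.4647, -0.0223, 0.0224]
tool_rot: [-3.136, -0.178, 0.0]
force: [-0.9, -0.5, -0.1]
opening: 0.0623
grasp_force: 0.3
```

Request:
jog_arm:
  targets:
    - [0, 0, 0, 0, 0, 0, 0.46]
    - [0, 0, 0, 0, 0, 0, 0.46]

```text
clock: 9.78
tool_pos: [0.4647, -0.0223, 0.0223]
tool_rot: [-3.137, -0.172, 0.0]
force: [-0.5, 0.2, 0.2]
opening: 0.0623
grasp_force: 0.2
```

Run:
```python
from h import *
p=vision.read_camera("wrist");save(p,"w7.png",(120,150,520,400),1.8)
s=readout.sense();print(s["tool_pos"],yawof(s),s["clock"],s["opening"],s["force"],s["grasp_force"])
# ramp foot corners / disc pose by depth
X=np.array([[atd(p,(x,y)) for x in range(200,560,1)] for y in range(150,370,1)])
w=p["color"][150:370,200:560].astype(int)
r=X[(X[:,:,2]>.045)&(X[:,:,2]<.064)&(np.abs(w[:,:,0]-w[:,:,2])<15)&(np.abs(X[:,:,1]-s["tool_pos"][1])<.026)]
print(len(r));print(cv2.minAreaRect((r[:,:2]*1000).astype(np.float32)))
```

```text
[ 0.46467337 -0.02231732  0.02234553] 0.10946635201095214 9.825 0.06221291705642933 [-0.34790097 -0.73478795  0.26945753] 0.22675556363537908
6404
((464.5550231933594, -22.205673217773438), (51.937660217285156, 20.99262237548828), 85.84528350830078)
```

View pics/w7.png

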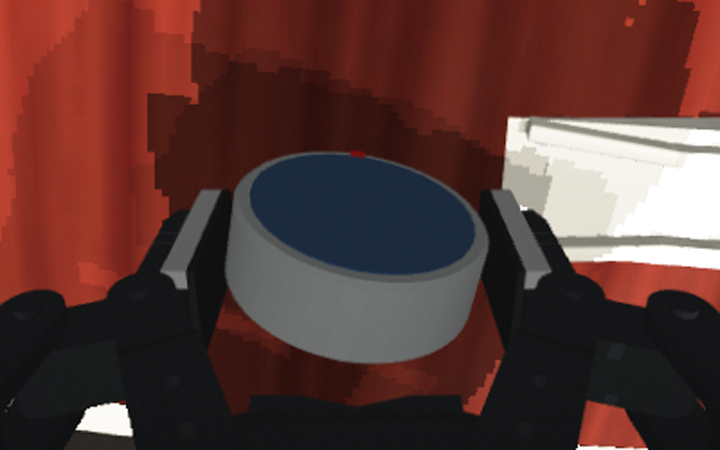

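The window lags the tool's turn by about 0.18 rad because of the slack in the cage. I'll overshoot, then come back.

Request:
jog_arm:
  targets:
    - [0, 0, 0, 0, 0, -0.04, 0.46]
    - [0, 0, 0, 0, 0, -0.04, 0.46]
    - [0, 0, 0, 0, 0, -0.035, 0.46]
    - [0, 0, 0, 0, 0, 0, 0.46]
    - [0, 0, 0, 0, 0, 0, 0.5]
    - [0, 0, 0, 0, 0, 0.055, 0.52]
    - [0, 0, 0, 0, 0, 0.06, 0.52]
    - [0, 0, 0, 0, 0, 0, 0.52]

```text
clock: 10.82
tool_pos: [0.4647, -0.0224, 0.0224]
tool_rot: [-3.137, -0.174, -0.0]
force: [0.1, 0.2, -0.2]
opening: 0.0648
grasp_force: 0.0
```

```bash
cat >> h.py <<'E'
def discrect(p,s,lo=.047,hi=.066):
    X=np.array([[atd(p,(x,y)) for x in range(200,500,2)] for y in range(200,390,2)]);w=p["color"][200:390:2,200:500:2].astype(int)
    d=np.linalg.norm(X[:,:,:2]-s["tool_pos"][:2],axis=2)
    r=X[(X[:,:,2]>lo)&(X[:,:,2]<hi)&(np.abs(w[:,:,0]-w[:,:,2])<15)&(d<.024)]
    # edges: regress extreme x per y bin
    ys=np.arange(-.016,.0161,.004)+s["tool_pos"][1];lo_,hi_=[],[]
    for y in ys:
        b=r[np.abs(r[:,1]-y)<.002];lo_.append(np.percentile(b[:,0],3));hi_.append(np.percentile(b[:,0],97))
    a=np.polyfit(ys,lo_,1);b=np.polyfit(ys,hi_,1);y0=s["tool_pos"][1]
    return "disc yaw est %.3f %.3f x %.4f %.4f"%(-a[0],-b[0],np.polyval(a,y0),np.polyval(b,y0))
E
python3 - <<'E'
from h import *
p=vision.read_camera("wrist");save(p,"w8.png",(120,150,520,400),1.8)
s=readout.sense();print(s["tool_pos"],yawof(s),s["clock"],s["opening"],s["force"],s["grasp_force"]);print(discrect(p,s))
E
```

```text
[ 0.46472753 -0.02242413  0.02238711] 0.11145086914792582 10.875 0.06464355725075634 [ 1.03417461 -0.24966074 -0.24722241] 0.0
disc yaw est 0.113 0.107 x 0.4561 0.4744
```

View pics/w8.png

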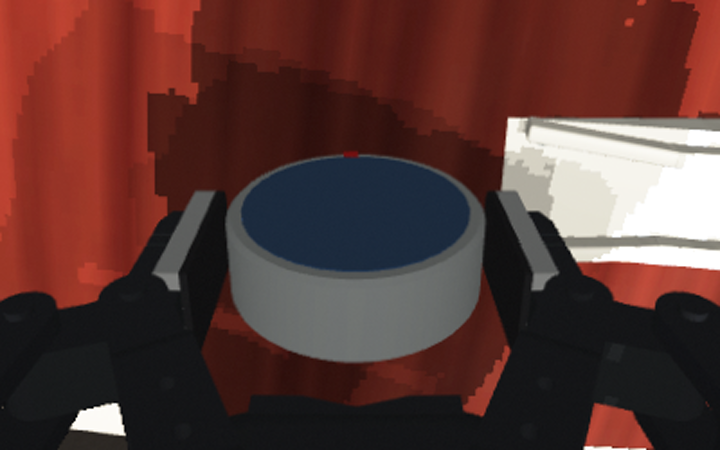

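The window is now aligned with the ramp, with an equal gap to each pad. The mark is at the bottom, crop (350,154).

Run:
```python
from h import *
p=vision.read_camera("wrist")
print(atz(p,(402.3,215),0).round(4),atd(p,(404,216)).round(4))
# white ramp: edges in world from depth
X=np.array([[atd(p,(x,y)) for x in range(395,640)] for y in range(200,330)]);w=p["color"][200:330,395:640].astype(int)
m=(np.abs(w[:,:,0]-w[:,:,2])<40)&(w[:,:,0]>110)&(X[:,:,2]>-.003)&(X[:,:,2]<.03)
P=X[m]
for t in np.arange(-.07,-.14,-.01):
    b=P[np.abs(P[:,1]-t)<.003]
    if len(b)>20: print(round(t,3),len(b),np.percentile(b[:,0],[1,50,99]).round(4),np.median(b[:,2]).round(4))
b=P[np.abs(P[:,0]-.47)<.02];print(b[:,1].max())
for q,z in (("ramp_foot",0),("ramp_top",.0155),("seat",.0407)):
    for k in mark_of(p,q)[:1]:print(q,k["conf"],atz(p,k["position"],z).round(4))
```

```text
[ 0.4891 -0.0621  0.    ] [ 4.887e-01 -6.300e-02  2.000e-04]
-0.07 573 [0.4638 0.4786 0.49  ] 0.0014
-0.08 719 [0.4587 0.4769 0.4909] 0.0031
-0.09 1024 [0.453  0.4728 0.492 ] 0.0051
-0.1 1011 [0.455  0.4748 0.4933] 0.007
-0.11 1028 [0.4555 0.4763 0.4945] 0.0088
-0.12 1051 [0.4529 0.4767 0.4954] 0.0106
-0.13 1074 [0.4544 0.4782 0.4965] 0.0124
-0.14 1056 [0.4549 0.4793 0.4974] 0.0143
-0.05960176987330226
ramp_foot 0.67 [ 0.4702 -0.0628  0.    ]
ramp_top 0.68 [ 0.4767 -0.1472  0.0155]
```

Request:
jog_arm:
  targets:
    - [0, 0, 0, 0, 0, 0, 0.46]
    - [0, 0, 0, 0, 0, 0.055, 0.46]
    - [0, 0, 0, 0, 0, 0.055, 0.46]
    - [0, 0, 0, 0, 0, 0.055, 0.46]
    - [0, 0, 0, 0, 0, 0, 0.46]
    - [0, 0, 0, 0, 0, 0, 0.5]
    - [0, 0, 0, 0, 0, -0.055, 0.52]
    - [0, 0, 0, 0, 0, -0.06, 0.52]

```text
clock: 12.08
tool_pos: [0.4647, -0.0224, 0.0224]
tool_rot: [-3.141, -0.056, 0.0]
force: [0.0, -0.8, -0.5]
opening: 0.0648
grasp_force: 0.0
```

Request:
jog_arm:
  targets:
    - [0, 0, 0, 0, 0, 0, 0.52]
    - [0, 0, 0, 0, 0, 0, 0.52]

```text
clock: 12.32
tool_pos: [0.4647, -0.0224, 0.0224]
tool_rot: [-3.141, -0.049, 0.0]
force: [0.1, 0.2, 0.0]
opening: 0.0649
grasp_force: 0.0
```

```bash
cat > st.py <<'E'
from h import *
p=vision.read_camera("wrist")
s=readout.sense();print(s["tool_pos"].round(4),round(yawof(s),3),s["clock"],s["opening"].round(4),s["force"].round(2),round(s["grasp_force"],2))
dz=s["tool_pos"][2]-.0224
print(discrect(p,s,.047+dz,.066+dz));y=s["tool_pos"][1];print("axis x",.4805-.1107*(y+.1765), "t", (y+.1765)/.994)
E
python3 st.py
```

```text
Traceback (most recent call last):
  File "st.py", line 3, in <module>
    s=readout.sense();print(s["tool_pos"].round(4),round(yawof(s),3),s["clock"],s["opening"].round(4),s["force"].round(2),round(s["grasp_force"],2))
                                                                                ^^^^^^^^^^^^^^^^^^
AttributeError: 'float' object has no attribute 'round'
```

Raising it a little and rolling 24 mm.

```bash
sed -i 's/s\["opening"\].round(4)/round(s["opening"],4)/' st.py; python3 st.py
```

```text
[ 0.4647 -0.0224  0.0224] 0.031 12.425 0.0647 [-0.59 -0.06  0.18] 0.0
disc yaw est 0.025 0.023 x 0.4560 0.4744
axis x 0.46344436867926647 t 0.1550007481268235
```

Request:
jog_arm:
  targets:
    - [0, 0.004, -0.002, 0, 0, 0, 0.52]
    - [0, 0.006, -0.001, 0, 0, 0, 0.52]
    - [0, 0.007, -0.001, 0, 0, 0, 0.52]
    - [0, 0.007, 0, 0, 0, 0, 0.52]
    - [0, 0, 0, 0, 0, 0, 0.52]
    - [0, 0, 0, 0, 0, 0, 0.46]

```text
clock: 13.18
tool_pos: [0.4654, -0.0464, 0.0263]
tool_rot: [-3.141, -0.049, 0.0]
force: [-0.1, -0.3, 0.3]
opening: 0.062
grasp_force: 0.0
```

```bash
python3 st.py
```

```text
[ 0.4654 -0.0463  0.0263] 0.032 13.225 0.0625 [-0.18  0.05 -0.28] 0.0
disc yaw est 0.028 0.029 x 0.4568 0.4751
axis x 0.4660881005315877 t 0.1309746416022083
```

Request:
jog_arm:
  targets:
    - [0, 0, 0, 0, 0, -0.055, 0.46]
    - [0, 0, 0, 0, 0, -0.055, 0.46]
    - [0, 0, 0, 0, 0, -0.055, 0.46]
    - [0, 0, 0, 0, 0, 0, 0.46]
    - [0, 0, 0, 0, 0, 0, 0.5]
    - [0, 0, 0, 0, 0, 0.055, 0.52]
    - [0, 0, 0, 0, 0, 0.06, 0.52]
    - [0, 0, 0, 0, 0, 0, 0.52]

```text
clock: 14.22
tool_pos: [0.4655, -0.0464, 0.0264]
tool_rot: [-3.137, -0.174, 0.0]
force: [0.4, 0.3, -0.9]
opening: 0.0649
grasp_force: 0.0
```

```bash
python3 st.py
```

```text
[ 0.4655 -0.0464  0.0264] 0.111 14.275 0.0648 [ 0.29 -0.05 -0.08] 0.0
disc yaw est 0.108 0.106 x 0.4569 0.4752
axis x 0.46609515545619884 t 0.13091052679038243
```

Request:
jog_arm:
  targets:
    - [0, 0.006, 0, 0, 0, 0, 0.52]
    - [0, 0.006, 0, 0, 0, 0, 0.52]
    - [0, 0.007, -0.0012, 0, 0, 0, 0.52]
    - [0, 0.007, -0.0012, 0, 0, 0, 0.52]
    - [0, 0.007, -0.0012, 0, 0, 0, 0.52]
    - [0, 0.007, -0.0012, 0, 0, 0, 0.52]
    - [0, 0.007, -0.0013, 0, 0, 0, 0.52]
    - [0, 0.007, -0.0013, 0, 0, 0, 0.52]

```text
clock: 15.28
tool_pos: [0.4715, -0.1005, 0.0339]
tool_rot: [-3.137, -0.173, 0.0]
force: [-0.1, 2.5, 0.7]
opening: 0.0648
grasp_force: 1.0
```

```bash
python3 st.py
```

```text
[ 0.4719 -0.1014  0.0342] 0.11 15.325 0.0648 [ 0.32 -0.15  0.6 ] 0.0
disc yaw est 0.104 0.080 x 0.4633 0.4814
axis x 0.47219129957786055 t 0.0755090654326993
```

Request:
jog_arm:
  targets:
    - [0, 0.0075, -0.0014, 0, 0, 0, 0.52]
    - [0, 0.0075, -0.0014, 0, 0, 0, 0.52]
    - [0, 0.0075, -0.0014, 0, 0, 0, 0.52]
    - [0, 0.007, -0.0014, 0, 0, 0, 0.52]
    - [0, 0.004, -0.0012, 0, 0, 0, 0.52]
    - [0, 0.004, -0.0012, 0, 0, 0, 0.52]
    - [0, 0.004, -0.0012, 0, 0, 0, 0.52]
    - [0, 0, 0, 0, 0, 0, 0.52]

```text
clock: 16.32
tool_pos: [0.476, -0.1414, 0.043]
tool_rot: [-3.137, -0.173, 0.0]
force: [-0.5, 1.7, 0.4]
opening: 0.0647
grasp_force: 1.0
```

```bash
python3 st.py
```

```text
[ 0.4759 -0.1414  0.0429] 0.11 16.375 0.0652 [-0.05  1.95 -0.02] 0.89
disc yaw est 0.107 0.082 x 0.4676 0.4859
axis x 0.4766092413192743 t 0.03535902570550371
```

Request:
jog_arm:
  targets:
    - [0, 0.004, -0.001, 0, 0, 0, 0.52]
    - [0, 0.004, -0.001, 0, 0, 0, 0.52]
    - [0, 0.004, 0, 0, 0, 0, 0.52]
    - [0, 0.004, 0, 0, 0, 0, 0.52]
    - [0, 0.004, 0.001, 0, 0, 0, 0.52]
    - [0, 0.004, 0.001, 0, 0, 0, 0.52]
    - [0, 0.004, 0.001, 0, 0, 0, 0.52]
    - [0, 0.004, 0.001, 0, 0, 0, 0.52]

```text
clock: 17.38
tool_pos: [0.4796, -0.1735, 0.0409]
tool_rot: [3.137, 0.173, 0.0]
force: [-0.5, 0.5, -1.0]
opening: 0.0647
grasp_force: 0.5
```

```bash
python3 st.py
```

```text
[ 0.4796 -0.1739  0.0409] 0.11 17.425 0.0648 [ 0.19 -1.94 -1.18] 0.72
disc yaw est 0.073 0.116 x 0.4708 0.4890
axis x 0.48021742020807057 t 0.002568071408845099
```

```bash
cat > fit.py <<'E'
from h import *
from scipy.optimize import least_squares
p=vision.read_camera("wrist");s=readout.sense()
print(s["tool_pos"].round(4),round(yawof(s),3),s["clock"],round(s["opening"],4),s["force"].round(2),round(s["grasp_force"],2))
S=np.array([.4805,-.1765,0]);ax=np.array([.994,.1098,0]);ay=np.array([-.1098,.994,0])
X=np.array([[atd(p,(x,y)) for x in range(120,520)] for y in range(130,400)]);g=p["color"][130:400,120:520].astype(int)
L=np.stack([(X-S)@ax,(X-S)@ay,X[:,:,2]],-1)
m=(np.abs(L[:,:,0])<.008)&(np.abs(L[:,:,1])<.03)&(L[:,:,2]>.05)&(L[:,:,2]<.085)&(np.abs(g[:,:,0]-g[:,:,2])<25)&(g[:,:,0]>35)
r=L[m];f=least_squares(lambda c:np.hypot(r[:,1]-c[0],r[:,2]-c[1])-.03,[0,.041],loss="soft_l1",f_scale=.001);print("centre y,z",len(r),f.x.round(4),np.sqrt(np.median(f.fun**2)).round(4))
c=S+ay*f.x[0]+np.array([0,0,f.x[1]])
red=(p["color"][:,:,0].astype(int)>p["color"][:,:,1]+70)&(p["color"][:,:,1]<70)
# red mark: search on rim + face edge for strongest 'red'
hsv=cv2.cvtColor(p["color"],cv2.COLOR_RGB2HSV)
sc=[]
for t in range(0,360,2):
    v=[]
    for off,rad in ((.0095,.0297),(.006,.03),(0,.03),(-.006,.03)):
        a=np.radians(t);q=proj(p,c+off*ax+rad*(np.cos(a)*np.array([0,0,1])-np.sin(a)*ay)).round().astype(int)
        if 0<=q[0]<640 and 0<=q[1]<400:
            px=p["color"][q[1],q[0]].astype(int);v.append(px[0]-max(px[1],px[2]))
        else:v.append(0)
    sc.append(v)
sc=np.array(sc)
print("face-edge best",[(2*i,sc[i].tolist()) for i in np.argsort(-sc[:,0])[:6]]);print("rim best",[(2*i,sc[i].tolist()) for i in np.argsort(-sc[:,1:3].sum(1))[:6]])
for k in mark_of(p,"window_mark")[:2]:
    q=markphi(p,c,.11);d=np.linalg.norm(q-k["position"],axis=1);print("net mark",round(k["conf"],2),k["position"],np.argmin(d),d.min().round(1))
E
python3 fit.py
```

```text
[ 0.4797 -0.1738  0.041 ] 0.11 17.475 0.0649 [ 0.17 -2.52 -1.33] 1.16
centre y,z 4726 [0.0002 0.0412] 0.0003
face-edge best [(np.int64(96), [55, -2, -3, -3]), (np.int64(180), [45, 5, -29, -30]), (np.int64(172), [40, -3, -30, -30]), (np.int64(94), [39, -3, -2, -2]), (np.int64(102), [33, -2, -2, -3]), (np.int64(100), [33, -2, -2, -2])]
rim best [(np.int64(106), [-2, 98, -20, -2]), (np.int64(104), [6, 64, -5, -3]), (np.int64(108), [-1, 86, -29, -2]), (np.int64(112), [-1, 87, -31, -26]), (np.int64(110), [-2, 84, -30, -4]), (np.int64(114), [-1, 79, -30, -30])]
net mark 0.86 [384.8, 269.1] 59 2.1
```

Request:
jog_arm:
  targets:
    - [0, 0, 0, 0, 0, 0, 1]
    - [0, 0, 0, 0, 0, 0, 1]
    - [0, 0, 0, 0, 0, 0, 1]
    - [0, 0, -0.02, 0, 0, 0, 1]
    - [0, 0, -0.03, 0, 0, 0, 1]
    - [0, 0, -0.03, 0, 0, 0, 1]
    - [0, 0, 0, 0, 0, 0, 1]

```text
clock: 18.4
tool_pos: [0.4812, -0.174, 0.1235]
tool_rot: [3.134, 0.173, 0.007]
force: [0.7, -0.2, -0.5]
opening: 0.0854
grasp_force: 0.0
```

```bash
cat >> fit.py <<'E'
im=p["color"].astype(int);red=((im[:,:,0]-im[:,:,1]>60)&(im[:,:,1]<.35*im[:,:,0])&(im[:,:,2]<.35*im[:,:,0])).astype(np.uint8)
pts=np.array([proj(p,c+o*ax+.0305*(np.cos(a)*np.array([0,0,1])-np.sin(a)*ay)) for o in(-.0102,.0102) for a in np.linspace(0,6.28,60)])
box=np.r_[pts.min(0)-3,pts.max(0)+4].astype(int);print("box",box)
hull=np.zeros(red.shape,np.uint8);cv2.fillConvexPoly(hull,cv2.convexHull(pts.astype(np.int32)),1)
n,l,st,ce=cv2.connectedComponentsWithStats(red*hull)
q1=markphi(p,c,.11)
for i in range(1,n):
    if st[i,4]>2:
        u=ce[i];k=l==i;d=np.linalg.norm(q1-u,axis=1);Z=np.median(L[k[130:400,120:520]],0) if k[130:400,120:520].any() else None
        print("blob",u.round(1),st[i],im[k].mean(0).round(),"phi",np.argmin(d),d.min().round(1),Z,np.degrees(np.arctan2(-(Z[1]-f.x[0]),Z[2]-f.x[1])).round(1) if Z is not None else "")
E
python3 fit.py
```

```text
[ 0.48   -0.1733  0.1217] 0.111 18.45 0.0853 [-0.88  0.19  0.18] 0.0
centre y,z 2091 [-0.0011  0.0405] 0.0003
face-edge best [(np.int64(104), [51, -3, -2, -3]), (np.int64(108), [17, -2, -3, -3]), (np.int64(86), [14, -1, -2, -1]), (np.int64(102), [11, -2, -2, -3]), (np.int64(100), [11, -2, -2, -2]), (np.int64(106), [8, -3, -2, -4])]
rim best [(np.int64(114), [0, 21, -2, -2]), (np.int64(116), [0, 21, -10, -3]), (np.int64(118), [0, 34, -28, -3]), (np.int64(88), [3, 0, -1, -1]), (np.int64(272), [3, -1, 0, 0]), (np.int64(72), [-2, -1, -1, -2])]
net mark 0.97 [361.5, 212.2] 51 5.6
box [273 182 371 249]
blob [322.5 185. ] [321 185   4   1   4] [86. 12. 14.] phi 178 1.2 [ 0.01935898 -0.00132608  0.04126919] 14.2
blob [361.  196.5] [359 196   5   2   8] [87. 16. 16.] phi 106 2.4 [ 0.00915163 -0.02815314  0.03410138] 103.2
```

Request:
jog_arm:
  targets:
    - [0, 0.0155, 0, 0, 0, 0, -1]
    - [0, 0, 0, 0, 0, 0, -1]
    - [0, 0, 0, 0, 0, 0, -1]
    - [0, 0, 0, 0, 0, 0, -1]
    - [0, 0, 0, 0, 0, 0, -1]
    - [0, 0, 0.019, 0, 0, 0, -1]
    - [0, 0, 0.018, 0, 0, 0, -1]
    - [0, 0, 0, 0, 0, 0, -1]
  grip_force: 20

```text
clock: 19.5
tool_pos: [0.48, -0.1877, 0.0822]
tool_rot: [-3.134, -0.173, 0.005]
force: [-0.1, 0.1, 0.3]
opening: -0.0001
grasp_force: 0.0
```

Request:
jog_arm:
  targets:
    - [0, 0, 0, 0, 0, 0, -1]

```text
clock: 19.62
tool_pos: [0.4814, -0.1886, 0.0842]
tool_rot: [3.137, 0.173, 0.0]
force: [-0.3, 0.3, -0.3]
opening: -0.0001
grasp_force: 0.0
```

Request:
jog_arm:
  targets:
    - [0, 0, 0.002, 0, 0, 0, -1]
    - [0, 0, 0.002, 0, 0, 0, -1]
    - [0, 0, 0, 0, 0, 0, -1]

```text
clock: 20.0
tool_pos: [0.4812, -0.1886, 0.08]
tool_rot: [-3.137, -0.173, 0.0]
force: [0.3, 0.3, 0.1]
opening: -0.0
grasp_force: 0.0
```

Request:
jog_arm:
  targets:
    - [0, 0, 0.0005, 0, 0, 0, -1]
    - [0, 0, 0.0005, 0, 0, 0, -1]
    - [0, 0, 0, 0, 0, 0, -1]

```text
clock: 20.38
tool_pos: [0.4812, -0.1885, 0.0789]
tool_rot: [-3.137, -0.173, 0.0]
force: [0.6, -0.1, 0.1]
opening: -0.0003
grasp_force: 0.0
```

Request:
jog_arm:
  targets:
    - [0, 0, 0.0005, 0, 0, 0, -1]
    - [0, 0, 0, 0, 0, 0, -1]

```text
clock: 20.62
tool_pos: [0.4812, -0.1886, 0.0784]
tool_rot: [-3.137, -0.173, 0.0]
force: [-0.7, 1.2, 0.3]
opening: 0.0006
grasp_force: 0.0
```

Request:
jog_arm:
  targets:
    - [0, 0, 0.0005, 0, 0, 0, -1]
    - [0, 0, 0, 0, 0, 0, -1]

```text
clock: 20.88
tool_pos: [0.4814, -0.1886, 0.0781]
tool_rot: [3.137, 0.173, 0.0]
force: [0.7, 0.1, 1.1]
opening: -0.0001
grasp_force: 0.4
```

Request:
jog_arm:
  targets:
    - [0, 0, 0.0005, 0, 0, 0, -1]
    - [0, 0, 0, 0, 0, 0, -1]

```text
clock: 21.12
tool_pos: [0.4815, -0.1887, 0.0779]
tool_rot: [3.136, 0.173, 0.001]
force: [0.2, 1.2, 3.2]
opening: -0.0003
grasp_force: 1.8
```

Request:
jog_arm:
  targets:
    - [0, 0, 0.0005, 0, 0, 0, -1]
    - [0, 0, 0.0005, 0, 0, 0, -1]
    - [0, 0, 0, 0, 0, 0, -1]

```text
clock: 21.5
tool_pos: [0.482, -0.189, 0.0776]
tool_rot: [3.136, 0.173, 0.002]
force: [-0.3, 1.3, 8.3]
opening: -0.0002
grasp_force: 3.9
```

Request:
jog_arm:
  targets:
    - [0, -0.0015, 0.0001, 0, 0, 0, -1]
    - [0, -0.002, 0, 0, 0, 0, -1]
    - [0, -0.002, 0, 0, 0, 0, -1]
    - [0, -0.002, 0, 0, 0, 0, -1]

```text
clock: 22.0
tool_pos: [0.4819, -0.183, 0.0783]
tool_rot: [3.132, 0.174, 0.005]
force: [-0.9, -3.0, 8.2]
opening: 0.0001
grasp_force: 4.2
```

```bash
python3 fit.py | grep -v best
```

```text
[ 0.4818 -0.1827  0.0782] 0.111 22.05 -0.0001 [-1.52 -2.49  8.2 ] 4.45
centre y,z 1655 [-0.0009  0.0404] 0.0002
net mark 0.9 [357.7, 241.0] 55 6.8
box [246 201 366 289]
blob [307.  205.5] [304 204   7   5  27] [85. 13. 15.] phi 181 0.2 [ 0.02058655 -0.00128743  0.04130594] 23.5
blob [357.3 222.1] [354 221   7   4  19] [99. 17. 17.] phi 95 2.2 [ 0.00995215 -0.02876455  0.03920147] 92.4
```

Request:
jog_arm:
  targets:
    - [0, -0.0022, 0, 0, 0, 0, -1]
    - [0, -0.0022, 0, 0, 0, 0, -1]
    - [0, -0.0022, 0, 0, 0, 0, -1]
    - [0, -0.0022, 0, 0, 0, 0, -1]
    - [0, -0.0022, 0, 0, 0, 0, -1]
    - [0, -0.0022, 0, 0, 0, 0, -1]
    - [0, -0.0022, 0, 0, 0, 0, -1]
    - [0, -0.0022, 0, 0, 0, 0, -1]

```text
clock: 23.1
tool_pos: [0.4795, -0.1647, 0.0775]
tool_rot: [3.134, 0.173, 0.003]
force: [0.2, -2.0, 5.3]
opening: 0.0001
grasp_force: 2.1
```

```bash
python3 fit.py | grep -v best
```

```text
[ 0.4793 -0.1643  0.0774] 0.111 23.15 -0.0 [ 0.08 -0.64  5.6 ] 2.82
centre y,z 1712 [-0.0009  0.0403] 0.0003
net mark 0.6 [388.5, 254.3] 40 15.4
box [281 201 401 289]
blob [341.5 205.7] [338 204   8   5  34] [111.  18.  21.] phi 175 0.7 [ 0.02029741 -0.00108663  0.04144001] 11.8
blob [388.8 234.5] [385 233   9   4  26] [101.  19.  19.] phi 53 1.7 [ 0.00976557 -0.02413882  0.05519217] 57.4
blob [390.8 257.9] [380 238  15  41  97] [109.  22.  20.] phi 41 19.6 [-0.00306192 -0.02652522  0.05620491] 58.3
blob [365. 283.] [364 283   3   1   3] [122.  40.  29.] phi 15 37.7 [-0.05303953 -0.02259287  0.00047273] 151.4
```

Request:
jog_arm:
  targets:
    - [0, 0, -0.003, 0, 0, 0, -1]
    - [0, 0, -0.003, 0, 0, 0, -1]
    - [0, 0.013, 0, 0, 0, 0, -1]
    - [0, 0.0135, 0, 0, 0, 0, -1]
    - [0, 0, 0, 0, 0, 0, -1]
    - [0, 0, 0.002, 0, 0, 0, -1]
    - [0, 0, 0.002, 0, 0, 0, -1]
    - [0, 0, 0, 0, 0, 0, -1]

```text
clock: 24.2
tool_pos: [0.4813, -0.1897, 0.0782]
tool_rot: [-3.137, -0.174, 0.0]
force: [-0.1, 0.6, 0.2]
opening: -0.0002
grasp_force: 0.0
```

Request:
jog_arm:
  targets:
    - [0, 0, 0.0007, 0, 0, 0, -1]
    - [0, 0, 0.0006, 0, 0, 0, -1]
    - [0, 0, 0.0006, 0, 0, 0, -1]
    - [0, 0, 0, 0, 0, 0, -1]

```text
clock: 24.7
tool_pos: [0.482, -0.1902, 0.0775]
tool_rot: [3.136, 0.173, 0.002]
force: [-0.6, 0.8, 6.1]
opening: -0.0001
grasp_force: 2.9
```

Request:
jog_arm:
  targets:
    - [0, 0, 0.0004, 0, 0, 0, -1]
    - [0, -0.0015, 0, 0, 0, 0, -1]
    - [0, -0.0022, 0, 0, 0, 0, -1]
    - [0, -0.0022, 0, 0, 0, 0, -1]
    - [0, -0.0022, 0, 0, 0, 0, -1]
    - [0, -0.0022, 0, 0, 0, 0, -1]
    - [0, -0.0022, 0.0001, 0, 0, 0, -1]
    - [0, -0.0022, 0.0001, 0, 0, 0, -1]

```text
clock: 25.7
tool_pos: [0.4815, -0.1774, 0.0783]
tool_rot: [3.132, 0.174, 0.005]
force: [-1.2, -3.3, 9.7]
opening: 0.0
grasp_force: 5.0
```

Request:
jog_arm:
  targets:
    - [0, -0.0022, 0.0001, 0, 0, 0, -1]
    - [0, -0.0022, 0.0001, 0, 0, 0, -1]
    - [0, -0.0022, 0.0001, 0, 0, 0, -1]
    - [0, -0.0022, 0.0001, 0, 0, 0, -1]
    - [0, -0.0015, 0, 0, 0, 0, -1]

```text
clock: 26.32
tool_pos: [0.4803, -0.1668, 0.0778]
tool_rot: [3.133, 0.174, 0.005]
force: [-1.0, -2.2, 8.6]
opening: -0.0001
grasp_force: 4.4
```

```bash
python3 fit.py | grep -v best
```

```text
[ 0.4803 -0.1666  0.0777] 0.111 26.375 -0.0001 [-0.76 -1.47 10.03] 4.91
centre y,z 1434 [-0.0008  0.0402] 0.0003
net mark 0.85 [352.6, 265.5] 10 18.6
box [277 201 397 290]
blob [337.5 206.5] [334 204   8   6  36] [109.  18.  21.] phi 175 0.6 [ 0.02017274 -0.00127281  0.04127667] 22.4
blob [354.1 243.8] [350 242   9   4  28] [95. 15. 15.] phi 14 2.9 [ 0.01089138 -0.00777272  0.06736879] 14.3
blob [358.  268.5] [351 249  40  37 315] [122.  22.  20.] phi 15 22.1 [-0.00151634 -0.00846305  0.06960102] 14.5
blob [391. 256.] [391 255   1   3   3] [122.  40.  30.] phi 46 19.3 [-0.03101106 -0.0422416   0.00016411] 134.1
```

Request:
jog_arm:
  targets:
    - [0, 0, -0.003, 0, 0, 0, -1]
    - [0, 0, -0.003, 0, 0, 0, -1]
    - [0, 0.008, 0, 0, 0, 0, -1]
    - [0, 0.007, 0, 0, 0, 0, -1]
    - [0, 0, 0, 0, 0, 0, -1]
    - [0, 0, 0.002, 0, 0, 0, -1]
    - [0, 0, 0.002, 0, 0, 0, -1]
    - [0, 0, 0, 0, 0, 0, -1]

```text
clock: 27.42
tool_pos: [0.4809, -0.1802, 0.0784]
tool_rot: [3.136, 0.174, 0.001]
force: [-1.1, 1.3, 5.9]
opening: -0.0001
grasp_force: 3.0
```

```bash
python3 fit.py | grep -v best
```

```text
[ 0.4809 -0.1802  0.0784] 0.111 27.475 0.0001 [-1.18  0.68  5.63] 2.94
centre y,z 1696 [-0.0012  0.0404] 0.0003
net mark 0.85 [324.2, 263.7] 10 18.9
box [253 200 372 288]
blob [312.2 204.3] [309 203   7   4  24] [85. 12. 15.] phi 181 0.3 [ 0.02040047 -0.00092743  0.0415539 ] -11.3
blob [325.8 242.6] [322 241   9   4  30] [96. 16. 16.] phi 13 2.0 [ 0.01037164 -0.00759842  0.06773366] 13.2
blob [327.  248.5] [324 248   7   2  14] [115.  26.  26.] phi 14 4.1 [ 0.00834962 -0.00823015  0.06964655] 13.6
```

Request:
jog_arm:
  targets:
    - [0, 0, 0.0005, 0, 0, 0, -1]
    - [0, -0.0015, 0, 0, 0, 0, -1]
    - [0, -0.002, 0, 0, 0, 0, -1]
    - [0, -0.002, 0, 0, 0, 0, -1]
    - [0, -0.002, 0, 0, 0, 0, -1]
    - [0, 0, 0, 0, 0, 0, -1]

```text
clock: 28.28
tool_pos: [0.4805, -0.1736, 0.0784]
tool_rot: [3.134, 0.174, 0.003]
force: [-0.6, -2.4, 6.3]
opening: 0.0
grasp_force: 3.1
```

```bash
python3 fit.py | grep -v best
```

```text
[ 0.4805 -0.1736  0.0784] 0.111 28.325 -0.0 [-0.38 -2.5   6.3 ] 3.16
centre y,z 1680 [-0.001   0.0404] 0.0003
net mark 0.68 [326.6, 264.8] 1 18.9
box [265 200 384 288]
blob [324.7 204.6] [321 203   8   5  32] [84. 13. 16.] phi 178 0.2 [ 0.0206838  -0.00103458  0.04128174] 1.3
blob [327.1 243.5] [324 242   8   4  29] [99. 17. 17.] phi 1 2.4 [ 0.0104871  -0.00171632  0.06849189] 1.4
blob [327. 249.] [324 249   7   1   7] [113.  34.  33.] phi 1 3.1 [ 0.00903402 -0.00163988  0.07090691] 1.2
blob [366.  273.4] [354 260  25  22  53] [129.  42.  31.] phi 31 32.6 [-0.04712613 -0.03208134 -0.00026303] 142.6
```

Request:
jog_arm:
  targets:
    - [0, -0.0007, 0, 0, 0, 0, -1]
    - [0, 0, 0, 0, 0, 0, -1]
    - [0, 0, -0.003, 0, 0, 0, -1]
    - [0, 0, -0.005, 0, 0, 0, -1]
    - [0, 0, -0.02, 0, 0, 0, -1]
    - [0, 0, -0.03, 0, 0, 0, -1]
    - [-0.02, 0, -0.02, 0, 0, 0, -1]
    - [0, 0, 0, 0, 0, 0, -1]

```text
clock: 29.38
tool_pos: [0.4598, -0.1744, 0.1563]
tool_rot: [3.135, 0.172, 0.004]
force: [0.3, 0.9, -0.2]
opening: 0.0004
grasp_force: 0.0
```

Request:
jog_arm:
  targets:
    - [0, 0, 0, 0, 0, 0, -1]
    - [0, 0, 0, 0, 0, 0, -1]

```text
clock: 29.62
tool_pos: [0.4593, -0.1736, 0.1538]
tool_rot: [-3.135, -0.174, 0.002]
force: [-0.3, -0.7, 0.8]
opening: 0.0
grasp_force: 0.0
```

```bash
python3 fit.py | grep -v best
python3 - <<'E'
from h import *
p=vision.read_camera("wrist")
S=np.array([.4805,-.1765,0]);ax=np.array([.994,.1098,0]);ay=np.array([-.1098,.994,0])
im=p["color"].astype(int);best=None
for o in(-.007,0,.007):
    v=[]
    for yy in np.arange(-.008,.0081,.0005):
        q=proj(p,S+o*ax+yy*ay+np.array([0,0,.0707])).round().astype(int);c=im[q[1],q[0]];v.append(c[0]-c[1])
    v=np.array(v);y=np.arange(-.008,.0081,.0005);k=v>40;print(o,y[k].mean() if k.any() else None,k.sum())
E
```

```text
[ 0.4593 -0.1737  0.1539] 0.111 29.675 -0.0002 [-0.13 -0.1  -0.11] 0.0
centre y,z 1630 [-0.0011  0.0405] 0.0003
net mark 0.91 [327.5, 184.9] 0 19.4
box [281 146 371 199]
blob [327.5 165.5] [325 165   6   2  12] [160.  38.  38.] phi 0 0.4 [ 0.00997898 -0.00139397  0.06922624] 0.5
blob [327.4 180.8] [325 169   6  25 147] [172.  34.  33.] phi 0 15.4 [-0.00014038 -0.00119286  0.07072785] 0.1
-0.007 -0.0012499999999999942 10
0 -0.0017499999999999946 8
0.007 -0.0017499999999999946 8
```

```bash
python3 -c "
from bench import bot
print(bot.close_job())"
```

```text
the job is handed in; nothing more can be done
None
```

The window was rolled on its rim up the ramp and sits on both rollers with the red mark within about 0.5° of the top; the highest press I read was about 10 N, the arm is clear, and the job is handed in.

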